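# Lock the stop block onto the moulding jig with its cam

## Robot

A 6-joint arm with a two-finger parallel gripper is mounted at the origin on a cart in front of the work surface, level with it; the furniture and walls round the work are solid. World frame = base frame: x ahead of the robot, y to its left, z up, the work surface at z = 0. Lengths are in m, angles in degrees, forces in N, time in s.
With the tool pointing down it reaches from about 0.35 to 0.8 m from the base axis. Payload 7.3 kg.
Tool frame: the origin (TCP) lies midway between the tips of the shut fingers; the grasp point (between the pads) lies 19 mm behind it (manip.pinch_z is the distance from the TCP to the grasp point, in m); z points along the fingers, y is the line along which they close (so a half turn about z gives the same grasp; the last joint's range is limited). The gripper opens to 85 mm and grips with 20 to 120 N. Pads are 22 mm wide; open, the fingers measure 114 mm over their backs; the gripper's body (76 mm by 85 mm) begins 54 mm behind the grasp point. The pads swing forward as they close: fully open they stand 13 mm farther back than shut.
Start: joints at [63.426, 19.595, 87.324, -0, 73.075, -8.365], TCP at [0.164, 0.499, 0.231] pointing down, gripper open.
Joint ranges: [-145.02, 145.02], [-44.19, 115.74], [2.07, 154.8], [-57.11, 237.11], [16.16, 152.29], [-177.93, 177.93]. Speed limits (degrees/s): [147.25, 147.25, 180, 180, 180, 180].

## Interface

Orientations are given as a 3x3 rotation matrix whose columns are the frame's x, y, z axes.
In Python, from rig import manip gives the robot as it stands. Calls block until the motion is done:
- manip.move_ptp(position, orientation): joint-space move of the TCP to a pose.
- manip.servo_line(position, rot=None, speed=0.15, force_limit=None): straight line of the TCP; rot=None keeps the orientation; speed is the mean speed in m/s. With force_limit (N) it stops when the force on the tool has changed by that much, and returns True; else False.
- manip.movej(angles): joint-space move.
- manip.gripper_open() and manip.clamp(grasp_force=None): open the fingers fully, or close them until they stop; grasp_force is the grip in N (None keeps the last).
- manip.wait(seconds).
- manip.solve_ik(position, orientation): joint angles nearest the present ones, or None.
- manip.grab_frame(name): name is "scene" or "top" or "wrist"; returns a dict with "color" (480x640x3 uint8, blue, green, red), "depth" (480x640 float32, m along the optical axis (not along the pixel's ray), 0 where there is no reading), "intrinsics" (3x3 intrinsics, pixels), "T" (4x4, takes a point from camera to world coordinates). Camera axes: x right, y up, looking along -z (the intrinsics and any distortion apply to the point x, -y, -z); pixel columns grow to the right and rows downward; lengths in m; the calibration is good to about 2 mm. A picture is of the moment at which its call begins.
A pose or a line that the arm cannot do raises manip.MotionError and nothing moves.
- manip.hand_in(): hands the job in; it is judged then, once.
Trained networks look in a picture, given as the dict that the camera call returned (one of the last four; its "shot" number tells which), for a name from the list of things; names that differ only in an ending like _2 or _b are one class to them, and where a whole thing is asked for, a point or a joint stands for the part that bears it (a point fixed in the world has none). Each returns a list of dicts, best first, with "conf" (0 to 1); they miss things now and then, are a little off and sometimes report something else, mostly with a low value. They report only what shows in the picture. A call takes as long as a camera call.
- manip.regions_of(picture, label): "region" (480x640 bool, what is visible of it) and "position" ([row, column] in pixels, amid what is visible of it).
Readings, each from a call of its own:
- manip.get_time(): time.
- manip.get_qpos(): joint angles.
- manip.get_dq(): joint speeds.
- manip.get_effort(): joint torques, N m.
- manip.get_position(): TCP position.
- manip.get_ee_rot(): TCP orientation.
- manip.get_wrist_force(): force on the tool from outside, world axes, zero at the start.
- manip.get_ft_torque(): the same for the moment, N m.
- manip.get_grip_width(): finger opening in m.
- manip.get_grasp_force(): force on a finger pad.
Only numpy, scipy, OpenCV 4.12 (cv2) and the standard library are available. Lean on these libraries where they do the work, as an engineer would, in place of code of your own. Each camera call takes 0.05 s, during which the arm holds its last target. There are 200 camera calls.

## Task

Slide the wooden stop block along its track on the jig until its headed stud is inside the cam block and the block meets the two rubber buffers, then turn the wing on the cam block clockwise (seen from above) until the cam has drawn the block up firmly tight against the buffers, and let go so that the cam alone holds it. Feel for the tightening: do not crush the buffers by ramming the block or overtightening the cam, and leave the other things on the table where they lie.

Things in the scene. Friction and masses are not known exactly. Their poses are not given: they have to be found in the camera images.
- jig: Fixed plywood board 220 x 100 x 12 mm on the table. Origin on the table under the cam axis; x points along the track from the cam to the stop block, z up; it reaches from x = -50 to +170 mm. On it stand the cam block and two guide strips 9 mm wide, tops 22 mm above the table, x = 52 to 168 mm, inner faces at y = +-31.5 mm, between which the stop block slides.
- cam_top (a point): Fixed point on the cam axis at the top of the cam block: a wooden housing 90 x 90 mm centred on the jig origin, top 52 mm above the table. Its face at x = 45 mm has a gap 22 mm wide for the stud. The cam inside stays where it is left. With the wing within 0.1 rad of the jig's x axis it is open for the stud's head; from 0.4 clockwise its curved slot catches behind the head; the wing turns at most 1.9.
- cam_floor (a point): Fixed point under cam_top on the base board. Feel of the wing: free turning takes about 0.25 N m; each N by which the block presses on the buffers adds about 0.016 N m, so 0.50 to 0.58 N m is right (12 to 19 N, the rest is friction). That comes with the wing at 0.8 to 1.6 rad, varying as the stud is screwed in more or less, about 0.3 rad after the first bite; 0.12 rad more is too much.
- wing (a point): Centre of the aluminium wing on the cam, on its axis, 81 mm above the table: an upright bar 56 mm long, 10 mm thick, from 58 to 93 mm above the table. Its x axis lies along the bar (a dark dot marks the +x end); at the start that points along the jig's x axis within 0.1 rad. It drives the cam through a torsion spring, 4 N m per rad, so it springs back a little when let go.
- block_grip (a point): In the middle of the grip rib of the loose wooden stop block (about 0.4 kg), 62 mm above its underside and 34 mm behind its front face (the one towards the cam). Axes as the jig's (x away from the cam). The rib is 44 mm long (x), 28 mm thick (y), and reaches from 26 mm below this point (the block's shoulders) to 12 mm above it.
- stop_block: The stop block itself: 60 x 60 x 36 mm below the rib, 74 mm high in all. Origin under the middle of its front face; x points away from the cam, z up. It is waxed below and slides easily on the board (1 to 2 N), with 1.5 mm side play.
- stud_root (a point): Where the steel stud leaves the block's front face, 18 mm above its underside. The stud points to -x (to the cam), is 6 mm thick with a 16 mm round head, and stands out 31 to 36 mm (differs between starts).
- track_home (a point): Fixed point of the jig where point block_grip is when the block's front face just meets the buffers.
- buffers: Pair of black rubber buffers, 13 mm in diameter, 39 mm apart, on the cam block's face on either side of the gap; origin midway between them on that face, 30 mm above the table. They stand out 6 mm and give by 1 mm per 20 N. Tight means 10 N or more on both together; more than 24 N crushes them.
- setting_block: Bystander: white setting block 40 x 60 x 46 mm, origin under its centre.
- tape_measure: Bystander: yellow pocket tape 36 x 78 x 61 mm, origin under its centre.
- offcut_2: Bystander: wooden offcut 60 x 75 x 22 mm, origin under its centre.

How it is judged:
By the outcome, as a careful person would: the job done as asked, in the order asked, and still so for the second after the job is handed in, with the robot touching nothing.
It also fails if it takes over 58 s, if anything falls off the work surface, if the arm or the gripper's body presses on something with over 40 N, if the wrist force passes 120 N, or if a joint passes its speed limit or range.

## Working session

There is one attempt and no reset: what is moved stays moved. The work goes in short steps, each a Python script; the robot and the scene stay as the last script left them, time stands still between calls to the robot, and variables do not carry over. Pictures are saved under pics/ and viewed, at most 10 in all, crops included, and the job is handed in when it is done.

```bash
ls; mkdir -p pics; cat > h.py <<'E'
import numpy as np, cv2
from rig import manip
def pts(f, mask=None):
    d=f["depth"]; K=np.array(f["intrinsics"]); T=np.array(f["T"])
    m=d>0
    if mask is not None: m&=mask
    r,c=np.nonzero(m); z=d[r,c]
    p=np.stack([(c-K[0,2])*z/K[0,0],-(r-K[1,2])*z/K[1,1],-z,np.ones_like(z)])
    return (T@p)[:3].T
E
python3 - <<'E'
from h import *
for n in ["scene","top"]:
    f=manip.grab_frame(n); cv2.imwrite(f"pics/{n}0.png",f["color"])
    print(n,np.round(f["T"],3).tolist(),np.array(f["intrinsics"])[0,0])
    for l in ["jig","stop_block","wing","buffers","setting_block","tape_measure","offcut_2"]:
        for q in manip.regions_of(f,l)[:2]:
            P=pts(f,q["region"])
            print(l,round(q["conf"],2),np.round(q["position"]),len(P),np.round(np.median(P,0),3) if len(P) else "", np.round(np.percentile(P,[2,98],axis=0),3).tolist() if len(P) else "")
print(manip.get_time())
E
```

```text
pics
scene [[-0.814, 0.237, -0.53, 0.069], [-0.581, -0.363, 0.729, 0.438], [-0.019, 0.901, 0.433, 0.479], [0.0, 0.0, 0.0, 1.0]] 470.82963212499044
jig 0.67 [271. 286.] 3888 [ 0.548 -0.146  0.03 ] [[0.478, -0.278, 0.002], [0.626, -0.096, 0.091]]
stop_block 0.58 [251. 334.] 1323 [ 0.516 -0.261  0.047] [[0.489, -0.296, 0.014], [0.56, -0.219, 0.086]]
wing 0.87 [253. 278.] 558 [ 0.574 -0.149  0.077] [[0.563, -0.175, 0.057], [0.589, -0.127, 0.093]]
buffers 0.66 [250. 334.] 1314 [ 0.515 -0.261  0.047] [[0.489, -0.299, 0.015], [0.562, -0.225, 0.086]]
buffers 0.4 [270. 285.] 4107 [ 0.548 -0.147  0.028] [[0.478, -0.283, -0.0], [0.634, -0.096, 0.091]]
setting_block 0.75 [258. 245.] 478 [ 0.675 -0.161  0.029] [[0.657, -0.207, -0.001], [0.732, -0.138, 0.046]]
tape_measure 0.82 [345. 309.] 1757 [ 0.393 -0.002  0.038] [[0.388, -0.047, 0.003], [0.42, 0.017, 0.06]]
offcut_2 0.75 [242. 423.] 713 [ 0.41  -0.448  0.019] [[0.384, -0.499, 0.001], [0.445, -0.425, 0.022]]
top [[-0.02, 0.991, -0.131, 0.391], [-1.0, -0.021, -0.006, -0.233], [-0.009, 0.131, 0.991, 1.152], [0.0, 0.0, 0.0, 1.0]] 575.5270573348369
jig 0.56 [226. 299.] 4495 [ 0.561 -0.189  0.029] [[0.482, -0.311, 0.007], [0.622, -0.105, 0.093]]
jig 0.21 [166. 292.] 679 [ 0.675 -0.173  0.03 ] [[0.651, -0.203, 0.004], [0.703, -0.143, 0.048]]
stop_block 0.6 [237. 342.] 1086 [ 0.524 -0.271  0.049] [[0.494, -0.307, 0.016], [0.56, -0.223, 0.089]]
wing 0.63 [211. 277.] 232 [ 0.576 -0.153  0.091] [[0.565, -0.177, 0.055], [0.59, -0.13, 0.097]]
setting_block 0.75 [236. 346.] 1063 [ 0.523 -0.271  0.049] [[0.493, -0.306, 0.019], [0.557, -0.224, 0.089]]
setting_block 0.73 [168. 293.] 614 [ 0.675 -0.173  0.03 ] [[0.651, -0.201, 0.013], [0.7, -0.144, 0.048]]
tape_measure 0.68 [301. 215.] 743 [ 0.407 -0.028  0.055] [[0.39, -0.058, 0.001], [0.424, 0.012, 0.064]]
offcut_2 0.71 [296. 444.] 1234 [ 0.416 -0.463  0.021] [[0.387, -0.5, 0.009], [0.446, -0.426, 0.026]]
0.8
```

```bash
python3 - <<'E'
from h import *
f=cv2.imread("pics/top0.png")[130:350,180:480]; g=cv2.imread("pics/scene0.png")[190:390,200:470]
a=cv2.resize(f,(800,587),interpolation=cv2.INTER_CUBIC); cv2.imwrite("pics/top0c.png",a)
# wrist camera mount
f=manip.grab_frame("wrist"); T=np.array(f["T"]); R=manip.get_ee_rot(); p=manip.get_position()
print(np.round(R,3).tolist()); print("cam in tool",np.round(np.array(R).T@(T[:3,3]-p),3), np.round(np.array(R).T@T[:3,:3],2).tolist(),f["intrinsics"][0][0])
E
```

```text
[[-0.95, 0.312, 0.0], [0.312, 0.95, 0.0], [-0.0, 0.0, -1.0]]
cam in tool [ 0.074  0.    -0.142] [[-0.0, 0.96, 0.29], [1.0, 0.0, 0.0], [0.0, 0.29, -0.96]] 339.3895904692842
```

View pics/top0c.png

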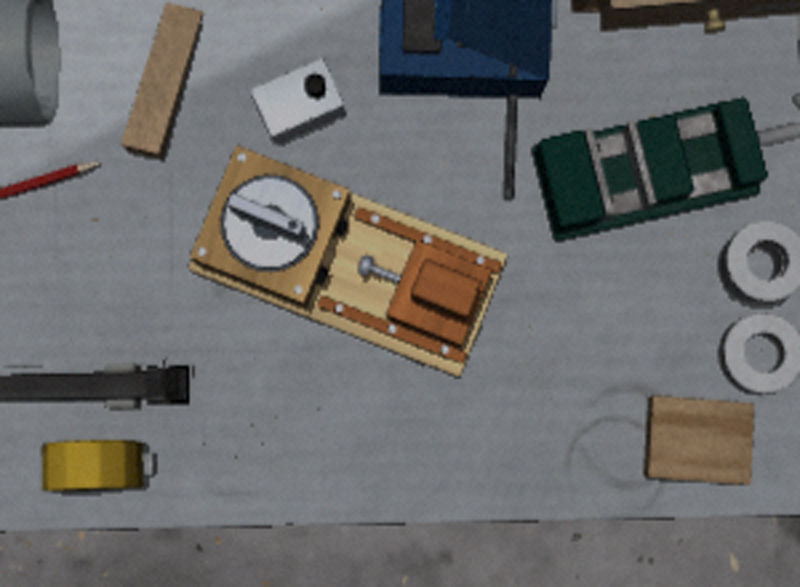

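```bash
cat >> h.py <<'E'
def Rd(a):  # tool down, tool x at world yaw a (rad)
    x=np.array([np.cos(a),np.sin(a),0]); z=np.array([0,0,-1.]); return np.stack([x,np.cross(z,x),z],1)
E
python3 - <<'E'
from h import *
a=np.arctan2(-0.118,-0.053)
for k in (0,np.pi):
    for p,o in (((.524,-.271,.055),0),((.577,-.153,.062),0),((.577,-.153,.062),-.8),((.577,-.153,.062),-1.7)):
        q=manip.solve_ik(np.array(p),Rd(a+k+o)); print(k,o,None if q is None else np.round(q))
k=0 if manip.solve_ik(np.array([.53,-.21,.27]),Rd(a)) is not None else np.pi
manip.move_ptp(np.array([.575,-.2,.27]) if k else np.array([.53,-.22,.27]),Rd(a+k))
f=manip.grab_frame("wrist"); cv2.imwrite("pics/w1.png",f["color"]); np.savez("w1.npz",**{x:f[x] for x in("color","depth","intrinsics","T")})
for l in ["jig","stop_block","wing"]:
    for q in manip.regions_of(f,l)[:1]:
        P=pts(f,q["region"]); print(l,round(q["conf"],2),np.round(q["position"]),len(P),np.round(np.median(P,0),3))
        if l=="wing": T=P[(P[:,2]>.085)&(P[:,2]<.1)]
        elif l=="stop_block": T=P[(P[:,2]>.08)&(P[:,2]<.095)]
        else: continue
        print(cv2.minAreaRect((T[:,:2]*1000).astype(np.float32)), np.median(T[:,2]))
P=pts(f); c=np.array([.577,-.153])
for lo,hi,nm in((.047,.057,"housing"),(.018,.026,"strips")):
    T=P[(P[:,2]>lo)&(P[:,2]<hi)&(np.hypot(*(P[:,:2]-(c if nm=='housing' else [.53,-.25])).T)<.075)]
    print(nm,len(T),np.median(T[:,2]),cv2.minAreaRect((T[:,:2]*1000).astype(np.float32)))
print(manip.get_time())
E
```

```text
0 0 [-35.  37.  89.  -0.  54. 169.]
0 0 None
0 -0.8 [ -22.   37.   87.   -0.   56. -132.]
0 -1.7 [-22.  37.  87.  -0.  56. -81.]
3.141592653589793 0 [-35.  37.  89.  -0.  54. -11.]
3.141592653589793 0 [-22.  37.  87.  -0.  56.   2.]
3.141592653589793 -0.8 [-22.  37.  87.  -0.  56.  48.]
3.141592653589793 -1.7 [-22.  37.  87.  -0.  56.  99.]
jig 0.64 [235. 301.] 12177 [ 0.563 -0.194  0.029]
stop_block 0.58 [158. 302.] 3537 [ 0.526 -0.275  0.048]
((525.7994384765625, -279.07720947265625), (43.215293884277344, 27.51868438720703), 65.57689666748047) 0.0852306848009402
wing 0.87 [281. 303.] 756 [ 0.576 -0.157  0.091]
((579.3038330078125, -154.25375366210938), (54.818485260009766, 9.529401779174805), 65.34111022949219) 0.09209114329567974
housing 5063 0.05219594016225093 ((579.7807006835938, -153.65318298339844), (90.55660247802734, 89.91496276855469), 67.0456771850586)
strips 1598 0.021375517574045794 ((537.6634521484375, -248.64413452148438), (126.85295867919922, 84.58967590332031), 67.5865707397461)
3.8917
```

View pics/w1.png

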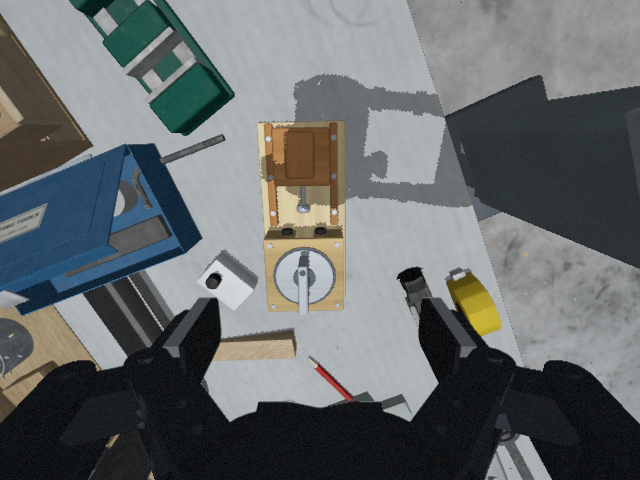

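```bash
python3 - <<'E'
from h import *
a=np.radians(66.8); R=Rd(a); u=np.array([np.cos(a),np.sin(a),0])
b=np.array([.5258,-.2791,.056]); print(manip.pinch_z)
manip.move_ptp(b+[0,0,.06],R)
print(manip.servo_line(b,speed=.06,force_limit=8), manip.get_position(), manip.get_wrist_force())
manip.clamp(25)
F=lambda:np.round([manip.get_wrist_force()@u, manip.get_wrist_force()@np.cross([0,0,1],u), manip.get_wrist_force()[2]],2)
print("clamped",manip.get_grip_width(),manip.get_grasp_force(),F(),np.round(manip.get_ft_torque(),3))
c=manip.get_position()
print(manip.servo_line(c+u*.040,speed=.04,force_limit=8),F(),manip.get_position()-c)
f=manip.grab_frame("wrist"); cv2.imwrite("pics/w2.png",f["color"])
print(manip.get_time())
E
```

```text
0.0187
False [ 0.52608052 -0.27928274  0.056463  ] [ 0.54606084 -0.61510628 -0.16939621]
clamped 0.027803657398764094 26.165717840194702 [0.07 0.08 2.29] [0.051 0.064 0.019]
False [3.03 0.36 3.59] [ 1.58758455e-02  3.71556548e-02 -3.06274873e-05]
9.5333
```

View pics/w2.png

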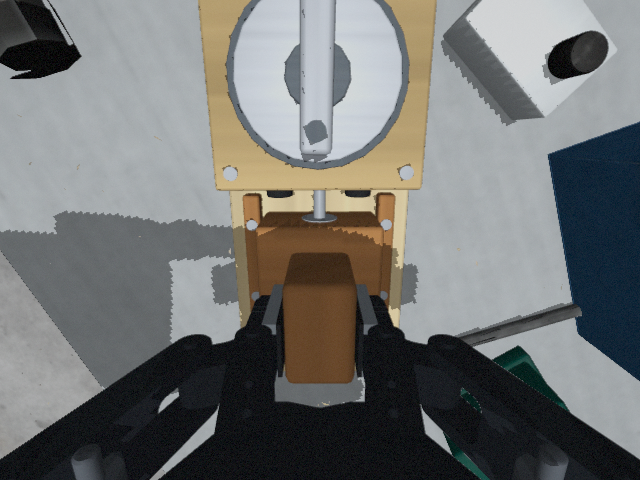

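```bash
python3 - <<'E'
from h import *
a=np.radians(66.8); u=np.array([np.cos(a),np.sin(a),0])
F=lambda:np.round([manip.get_wrist_force()@u, manip.get_wrist_force()@np.cross([0,0,1],u), manip.get_wrist_force()[2]],2)
c=manip.get_position(); print(F())
for i in range(1,21):
    r=manip.servo_line(c+u*.001*i,speed=.01,force_limit=6); f=F()
    print(i,r,f,round((manip.get_position()-c)@u*1000,2))
    if r or f[0]<-4: break
manip.wait(.2); print(F(),manip.get_time())
E
```

```text
[3.34 0.98 2.36]
1 False [-1.03  0.38  1.78] 0.67
2 False [-2.17  0.38  2.03] 1.83
3 False [-2.44 -0.54  2.8 ] 3.03
4 False [-0.62 -0.58  2.45] 4.15
5 False [-1.98 -0.73  2.48] 5.13
6 False [-1.65  0.34  2.2 ] 6.11
7 False [-1.41 -0.79  2.27] 7.07
8 False [-1.39  0.4   2.03] 8.1
9 False [-2.05 -0.74  1.33] 9.13
10 False [-1.08 -0.22  1.77] 10.11
11 False [-1.46  0.79  2.22] 11.11
12 False [-4.21  0.74  2.65] 11.72
[-5.09  0.82  3.26] 12.7667
```

```bash
python3 - <<'E'
from h import *
a=np.radians(66.8); R=Rd(a); u=np.array([np.cos(a),np.sin(a),0])
manip.gripper_open(); p=manip.get_position(); print(p)
manip.servo_line(p+[0,0,.08],speed=.12)
manip.move_ptp(np.array([.5795,-.154,.20])-.03*u,R)
f=manip.grab_frame("wrist"); cv2.imwrite("pics/w3.png",f["color"])
for l,lo,hi in(("wing",.087,.098),("stop_block",.08,.092)):
    for q in manip.regions_of(f,l)[:1]:
        P=pts(f,q["region"]); T=P[(P[:,2]>lo)&(P[:,2]<hi)]
        print(l,q["conf"],len(T),np.median(T[:,2]),cv2.minAreaRect((T[:,:2]*1000).astype(np.float32)))
P=pts(f);T=P[(P[:,2]>.047)&(P[:,2]<.057)&(np.hypot(*(P[:,:2]-[.58,-.154]).T)<.07)]
print(cv2.minAreaRect((T[:,:2]*1000).astype(np.float32)),manip.get_time())
E
```

```text
[ 0.54643682 -0.23097857  0.05611937]
wing 0.98 989 0.09223992699062639 ((579.903564453125, -152.889404296875), (55.535179138183594, 9.975942611694336), 65.79046630859375)
stop_block 0.74 1617 0.08525482917783439 ((547.2368774414062, -230.9053192138672), (44.18355941772461, 27.93480682373047), 67.61954498291016)
((574.9278564453125, -164.3285675048828), (113.58592224121094, 90.35225677490234), 66.92445373535156) 14.7583
```

View pics/w3.png

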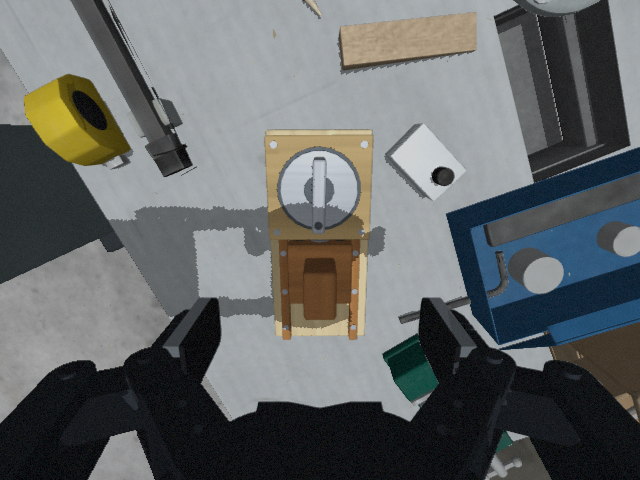

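```bash
cat > w.py <<'E'
from h import *
def rd(n=5):
    s=[]
    for _ in range(n):
        s.append(np.r_[manip.get_wrist_force(),manip.get_ft_torque()]); manip.wait(.01)
    return np.mean(s,0)
E
python3 - <<'E'
from w import *
R=Rd(np.radians(65.8)); p=np.array([.5798,-.1531,.064])
manip.move_ptp(p+[0,0,.06],R)
b=rd(); print("base",np.round(b,3))
print(manip.servo_line(p,speed=.06,force_limit=8),np.round(rd(),2))
manip.clamp(70); print(manip.get_grip_width(),manip.get_grasp_force(),np.round(rd()-b,2),manip.get_position())
np.save("base.npy",b); q0=np.array(manip.get_qpos()); np.save("q0.npy",q0); print(q0)
for k in range(1,4):
    q=q0.copy(); q[5]+=np.degrees(.1)*k; manip.movej(q)
    d=rd()-b; print(k*.1,np.round(d,2),np.round(manip.get_qpos()[5]-q0[5],2),round(manip.get_time(),2))
    if abs(d[5])>.45: break
E
```

```text
base [ 0.639 -0.253  0.38  -0.011 -0.008 -0.049]
False [ 0.25 -0.23  0.31 -0.   -0.   -0.  ]
0.008882545362153988 68.68142366409302 [-4.41  1.89  3.5   0.19  0.54  0.05] [ 0.57932401 -0.15287395  0.06416022]
[-2.21073674e+01  3.70111681e+01  8.67174963e+01 -2.18087427e-03
  5.63329193e+01  2.08747445e+00]
0.1 [-2.81  0.81  2.45  0.06  0.29  0.22] 5.56 17.43
0.2 [-2.88  0.74  2.31  0.04  0.29  0.23] 11.23 17.73
0.30000000000000004 [-2.74  0.45  2.34 -0.01  0.28  0.21] 16.93 18.02
```

```bash
python3 - <<'E'
from w import *
q0=np.load("q0.npy"); 
for t in (.4,.45,.5,.55,.6,.65,.7,.75,.8):
    q=q0.copy(); q[5]+=np.degrees(t); manip.movej(q); e=manip.get_ft_torque()[2]
    d=rd(8); print(t,np.round(d,2),round(d[5],3),round(e,3),np.round(np.radians(manip.get_qpos()[5]-q0[5]),3),round(manip.get_effort()[5],3),round(manip.get_time(),2))
    if d[5]>.3: break
E
```

```text
0.4 [-2.11 -0.07  2.67 -0.02  0.26  0.18] 0.183 0.202 0.396 0.206 18.33
0.45 [-1.89 -0.31  2.61 -0.08  0.23  0.23] 0.231 0.206 0.447 0.241 18.65
0.5 [-1.59 -0.15  2.61 -0.13  0.21  0.23] 0.229 0.256 0.498 0.243 18.97
0.55 [-1.6  -0.75  2.71 -0.2   0.19  0.24] 0.241 0.225 0.548 0.246 19.28
0.6 [-1.46 -0.74  2.65 -0.25  0.15  0.23] 0.23 0.254 0.598 0.246 19.6
0.65 [-1.07 -1.46  2.15 -0.3   0.12  0.24] 0.24 0.224 0.648 0.247 19.92
0.7 [-1.29 -1.56  2.32 -0.37  0.12  0.21] 0.209 0.202 0.698 0.247 20.23
0.75 [-1.19 -2.16  2.45 -0.46  0.08  0.24] 0.243 0.252 0.748 0.25 20.55
0.8 [-0.93 -2.78  2.64 -0.54  0.06  0.28] 0.277 0.275 0.798 0.278 20.87
```

```bash
python3 - <<'E'
from w import *
q0=np.load("q0.npy"); t=.8
while t<1.55:
    t+=.025; q=q0.copy(); q[5]+=np.degrees(t); manip.movej(q)
    d=rd(6); e=manip.get_effort()[5]; print(round(t,3),np.round(d[:3],1),round(d[5],3),round(e,3),round(manip.get_time(),2))
    if e>.53 or d[5]>.55: break
E
```

```text
0.825 [-0.4 -2.7  2.3] 0.309 0.322 21.17
0.85 [-0.6 -3.6  1.8] 0.299 0.339 21.47
0.875 [-0.1 -4.1  2.2] 0.307 0.352 21.77
0.9 [-0.2 -4.   2.1] 0.346 0.359 22.07
0.925 [-0.2 -4.4  2.2] 0.376 0.395 22.37
0.95 [-0.6 -5.2  2. ] 0.421 0.419 22.67
0.975 [-0.  -5.3  2. ] 0.428 0.451 22.97
1.0 [-0.2 -5.2  2. ] 0.467 0.482 23.27
1.025 [-0.1 -5.5  2.2] 0.501 0.513 23.57
1.05 [ 0.3 -5.4  2.2] 0.527 0.541 23.87
```

```bash
python3 - <<'E'
from w import *
manip.gripper_open(); p=manip.get_position()
manip.servo_line(p+[0,0,.13],speed=.12)
R=Rd(np.radians(66.8)); u=R[:,0]
manip.move_ptp(np.array([.5795,-.154,.20])-.03*u,R)
f=manip.grab_frame("wrist"); cv2.imwrite("pics/w4.png",f["color"])
for l,lo,hi in(("wing",.087,.098),("stop_block",.08,.092)):
    for q in manip.regions_of(f,l)[:1]:
        P=pts(f,q["region"]); T=P[(P[:,2]>lo)&(P[:,2]<hi)]
        print(l,q["conf"],cv2.minAreaRect((T[:,:2]*1000).astype(np.float32)))
print(manip.get_time(),manip.get_wrist_force())
E
```

```text
wing 0.89 ((579.8171997070312, -153.078857421875), (55.709205627441406, 10.162229537963867), 13.907722473144531)
stop_block 0.83 ((546.0570068359375, -230.07656860351562), (43.842044830322266, 27.973590850830078), 68.4334716796875)
27.0167 [0.63623033 0.159671   0.65382001]
```

View pics/w4.png

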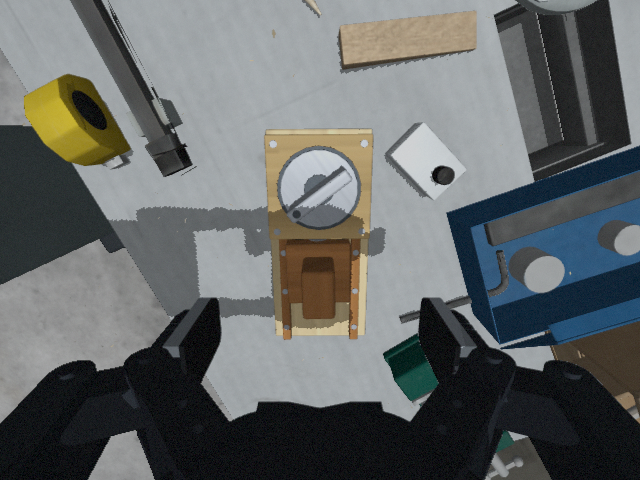

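```bash
python3 -c "
from rig import manip
print(manip.hand_in())"
```

```text
the job is handed in; nothing more can be done
None
```

I slid the block home onto the buffers and turned the wing 1.05 rad clockwise, up to 0.54 N m. After I let go, the wing sprang back about 0.14 rad and the last picture showed the block still drawn up against the buffers; I handed the job in at about 27 s, with no verdict shown.

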